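Dock the battery tester and set its dial to block batteries

TASK

A customer wants a block battery tested. Set the battery tester down (do not drop it) into its charging dock, fully home and with its charging contacts at the dock's contacts; then, while the dock keeps it from twisting, turn its dial until it clicks in at the block-battery mark, and let go. Leave the other things on the counter where they are.

Things in the scene. Friction and masses are not known exactly. Their poses are not given: they have to be found in the camera images.
- tester: Battery tester, loose, about 0.4 kg: grey handheld device 150 (x) x 64 (y) x 38 (z) mm, face up. Origin: centre of its underside (at the start on the counter). Face from -x to +x: dial (centre x = -40 mm), display pane, test bay with two cheeks 10 mm high (x = 43 to 67 mm). Brass charging contacts on the +x end. The flat upright sides (y = +-32 mm) are for grasping.
- tester_grip (a point): Good place to hold the tester by the body, on its middle line, x = +16 mm, 24 mm above its underside; the ribs on its sides are there. Axes as tester; fingers close along y over 64 mm, from above. The dial, 61 mm tall over the underside, and the cheeks, 48 mm, are all that stands above the 38 mm face.
- tester_contacts (a point): Middle of the tester's charging contacts: on its +x end face (x = +75 mm), 12 mm above its underside.
- dock: Black charging dock, fixed: base x = -92 to 108, y = +-45, 6 mm thick; origin on the counter, under the pocket's centre. Pocket 154 x 69 mm (play 2 mm at each end, 2.5 at each side), lips flare out 5 mm; the tester lies along the dock's x. Wall tops above the counter: sides 27 mm, +x end (contacts, housing) 31, -x end 23. No side walls from x = -28 to +56 mm: room for fingers, over the 6 mm base.
- dock_seat (a point): Where the tester's origin lies when docked: centre of the pocket's floor, 6 mm above the counter. Axes as dock.
- dock_contacts (a point): The dock's brass contacts at the inner face of its +x end wall (x = +77 mm, 18 mm above the counter); docked, tester_contacts lies within a few mm of it.
- dial (a joint): Dial angle, rad, grows clockwise seen from above. Clicks every 40 deg: 0 (ring), 0.698 (thin cell), 1.396 (thick cell), 2.094 (block battery: square with two studs; wanted), 2.793 (disc). Starts at 0.698 or 1.396. A sprung detent (about 0.08 N m) pulls it into the nearest when let go. Pointer direction, from the tester's +x towards +y: 80 deg minus this; the block mark is at -40 deg.
- dial_top (a point): On the dial's axis, top of its grip bar, 61 mm above the tester's underside (x = -40 mm). x runs along the bar to its pointing end (white line), z up. Bar 36 mm long, 12 mm thick, 19 mm high, upright sides, on a disc of 38 mm diameter whose top is 19 mm below this point (4 mm above the face). Grasp the bar across its 12 mm from above.
- block_battery: Bystander: the customer's block battery, loose, standing, 26 x 17.5 x 48 mm, dark, two studs on top. Origin: centre of its underside.
- sticker_roll: Bystander: roll of price stickers, loose, 62 mm across, 26 mm high. Origin: centre of its underside.
- bell: Bystander: desk bell, loose, 66 mm across, 50 mm high. Origin: centre of its underside.
- phone: Bystander: phone in a case, loose, 75 x 149 x 11 mm. Origin: centre of its underside.
- pen: Bystander: black pen, loose, lying, 136 mm long along its own y, 11 mm thick. Origin: centre of its underside.
- scale: Bystander: black pocket scale, loose, 118 x 68 x 18 mm. Origin: centre of its underside.

How it is judged:
On the way, in this order (a step that is already met when the one before it is completed fails the run):
1. the tester sits fully home in the dock, contacts to contacts, and has been let go (x of tester in the frame of dock_seat between -0.005 and 0.005 m and y of tester in the frame of dock_seat between -0.005 and 0.005 m and z of tester in the frame of dock_seat between -0.003 and 0.003 m and angle between the x axis of tester and the x axis of dock, either way round below 0.1 rad and distance between tester_contacts and dock_contacts below 0.012 m and contact force between the fingers and tester below 0.2 N), for 0.2 s.
2. the dial has been turned to the block-battery mark with the tester in the dock (x of tester in the frame of dock_seat between -0.005 and 0.005 m and y of tester in the frame of dock_seat between -0.005 and 0.005 m and z of tester in the frame of dock_seat between -0.003 and 0.003 m and angle between the x axis of tester and the x axis of dock, either way round below 0.1 rad and distance between tester_contacts and dock_contacts below 0.012 m and value of joint dial between 1.954 and 2.234 rad), for 0.2 s.
At the end, for the whole second after the job is handed in: The tester lies in the dock: origin within 5 mm sideways and 3 mm in height of the seat, within 0.1 rad of the dock's direction, contacts within 12 mm of the dock's; the dial is at rest within 0.14 rad of the block mark (2.094 rad); all is let go and at rest (all of step 2 and contact force between the fingers and tester below 0.2 N and linear speed of tester below 0.02 m/s and velocity of joint dial between -0.1 and 0.1 rad/s); the robot touches nothing.
It fails at once if the tester is dropped (falls free for more than about 2 cm) (linear speed of tester above 0.6 m/s and contact force between the fingers and tester below 0.2 N).
It fails at once if the tester is tipped over (angle between tester's own z axis and vertical above 0.7 rad).
It fails at once if one of the other loose things on the counter is moved by more than 3 cm (distance of any of block_battery, sticker_roll, bell, phone, pen, scale from where it was at the start of the episode above 0.03 m).
It also fails if it takes over 43 s, if anything falls off the work surface, if the arm or the gripper's body presses on something with over 40 N, if the wrist force passes 120 N, or if a joint passes its speed limit or range.

ROBOT

A 6-joint arm with a two-finger parallel gripper is mounted at the origin on a cart in front of the work surface, level with it; the furniture and walls round the work are solid. World frame = base frame: x ahead of the robot, y to its left, z up, the work surface at z = 0. Lengths are in m, angles in rad, forces in N, time in s.
With the tool pointing down it reaches from about 0.35 to 0.875 m from the base axis. Payload 4.2 kg.
Tool frame: the origin (TCP) lies at the very end of the fingers, on their centre line; the grasp point (between the pads) lies 19 mm behind it (r.grip_point_offset is the distance from the TCP to the grasp point, in m); z points along the fingers, y is the line along which they close (so a half turn about z gives the same grasp; the last joint's range is limited). The gripper opens to 87 mm and grips with 3 to 60 N. Pads are 19 mm wide; open, the fingers measure 117 mm over their backs; the gripper's body (75 mm by 190 mm) begins 51 mm behind the grasp point.
Start: joints at [1.546, 0.385, 0.008, 0, -1.194, -0.259], TCP at [0.175, 0.6, 0.223] pointing down, gripper open.
Joint ranges: [-3.14, 3.14], [-1.21, 2.06], [-1.07, 1.41], [-3.16, 2.05], [-2.99, -0.16], [-3.1, 3.1]. Speed limits (rad/s): [2.79, 2.79, 3.14, 3.14, 3.14, 3.14].

INTERFACE

Orientations are given as a 3x3 rotation matrix whose columns are the frame's x, y, z axes.
In Python, from workcell import r gives the robot as it stands.
- The arm moves only by the tool servo_tool, never from a script. Its argument "motion" is a list of rows, each an object with "dp": the shift along the tool's x, y, z in units of 20 mm (1.0 is 20 mm), a list of three; "turn": the turn about the tool's z in units of 8 degrees (1.0 is 8 degrees); "fingers": the closure, from 0 (fully open) to 1 (shut). A call has 1 to 20 rows; each row shifts and turns the commanded pose from where the row before left it, along the tool's axes as they then stand; what a row does not reach is not made up. A row lasts 1/10 s, in which the tool goes at most 50 mm and 8.59 degrees, less where a joint would pass 70% of its speed; a pose out of reach is approached as far as the arm can. A call with a number of a shift or a turn outside -1 to 1 is refused whole. A call with a gripper value outside its range is refused whole. The fingers move at their own pace and stop on an object; the grip force is fixed at half the most. Time passes only in rows, so rows that do not move let the fingers close. It gives the time, the measured TCP pose, the force, the opening and the grip force at its end, in the units of the state.
- r.get_state(): the state, without advancing time (a new reading comes with each control period).
- r.read_camera(name): name is "side" or "top"; returns the picture (400x640x3 uint8, red, green, blue); there is no depth.
- r.camera_info(name): a dict with "mtx" (3x3 intrinsics, pixels), "k1" (the pictures are not rectified: a ray, as slopes to the right and down, at radius r is drawn at 1 + k1 r^2 times it, then the intrinsics apply), "extrinsics" (4x4, takes a point from world to camera coordinates). Camera axes: x right, y down, z forward; pixel columns grow to the right and rows downward; lengths in m; the calibration is good to about 2 mm. A picture is of the moment at which its call begins. camera_info takes no time and is no camera call.
- r.close_job(): hands the job in; it is judged then, once.
Trained networks look in the newest picture that a camera, given by its name, has taken for a name from the list of things; names that differ only in an ending like _2 or _b are one class to them, and where a whole thing is asked for, a point or a joint stands for the part that bears it (a point fixed in the world has none). Each returns a list of dicts, best first, with "score" (0 to 1); they miss things now and then, are a little off and sometimes report something else, mostly with a low value. They report only what shows in the picture. A call takes as long as a camera call.
- r.trace(target, camera): "region" (400x640 bool, what is visible of it) and "box" ([centre column, centre row, width, height] in pixels, round what is visible of it).
- r.tip_of(target, camera): "location" ([column, row] in pixels: a listed point, or the origin of a listed thing).
The state is a dict: "clock": time; "q": joint angles; "joint_vel": joint speeds; "tau": joint torques, N m; "eef_pos": TCP position; "tcp_rot": TCP orientation; "force": force on the tool from outside, world axes, zero at the start; "wrist_torque": the same for the moment, N m; "finger_gap": opening from 0.0 (shut) to 1.0 (fully open); "grip_force": force on a finger pad.
Only numpy, scipy, OpenCV 4.12 (cv2) and the standard library are available. Lean on these libraries where they do the work, as an engineer would, in place of code of your own. Each camera call takes 0.05 s, during which the arm holds its last target. There are 200 camera calls.

## Working session

There is one attempt and no reset: what is moved stays moved. The work goes in short steps, Python scripts to look and compute and a tool call to move; the robot and the scene stay as the last step left them, time stands still between calls to the robot, and variables do not carry over. Pictures are saved under pics/ and viewed, at most 10 in all, crops included, and the job is handed in when it is done.

Besides the shell and the picture viewer there is one more tool, called after "Request:" as a command line: name --argument value ..., lists and objects as JSON in quotes. servo_tool: Moves the arm, as the interface text tells. Shifts and turns lie within -1 to 1; 1 stands for 20 mm of shift or 8 degrees of turn. Its arguments: {"type":"object","properties":{"motion":{"type":"array"}},"required":["motion"]}

```bash
ls; mkdir -p pics
cat > h.py <<'E'
import numpy as np, cv2
from workcell import r
def ray(cam,px):
    c=r.camera_info(cam);K=np.array(c["mtx"]);E=np.array(c["extrinsics"])
    d=np.array([(px[0]-K[0,2])/K[0,0],(px[1]-K[1,2])/K[1,1]]);u=d.copy()
    for _ in range(30): u=d/(1+c["k1"]*(u@u))
    R=E[:3,:3];return -R.T@E[:3,3], R.T@np.array([u[0],u[1],1])
def at_z(cam,px,z):
    o,d=ray(cam,px);return o+d*(z-o[2])/d[2]
def proj(cam,p):
    c=r.camera_info(cam);K=np.array(c["mtx"]);E=np.array(c["extrinsics"])
    q=E[:3,:3]@np.asarray(p)+E[:3,3];u=q[:2]/q[2];u=u*(1+c["k1"]*(u@u));return K[:2,:2]@u+K[:2,2]
def shot(cam,fn):
    im=r.read_camera(cam);cv2.imwrite("pics/"+fn,im[...,::-1]);return im
E
python3 - <<'E'
from h import *
np.set_printoptions(precision=4,suppress=True)
for c in("top","side"):
    shot(c,c+"0.png")
    o,d=ray(c,(320,200));print(c,o,d,r.camera_info(c)["k1"])
H=dict(tester=0,tester_grip=.024,tester_contacts=.012,dock=0,dock_seat=.006,dock_contacts=.018,dial_top=.061,block_battery=0,sticker_roll=0,bell=0,phone=0,pen=0,scale=0)
for c in("top","side"):
  for n,z in H.items():
    for t in r.tip_of(n,c)[:2]: print(c,n,round(t["score"],2),np.round(t["location"]),at_z(c,t["location"],z))
s=r.get_state();print(s["clock"],s["eef_pos"],s["tcp_rot"])
E
```

```text
pics
top [ 0.3892 -0.0641  1.0833] [ 0.2031  0.0065 -0.9792] -0.018748723611590575
side [0.1963 0.7068 0.6519] [ 0.3723 -0.7409 -0.5593] -0.041401268156634585
top tester 0.98 [212. 229.] [0.5447 0.2031 0.    ]
top tester_grip 0.72 [208. 223.] [0.5556 0.2076 0.024 ]
top tester_grip 0.17 [279. 210.] [0.5866 0.0397 0.024 ]
top tester_contacts 0.85 [224. 202.] [0.6094 0.1742 0.012 ]
top dock 0.66 [352. 253.] [ 0.4859 -0.1305  0.    ]
top dock_contacts 0.55 [351. 219.] [ 0.5635 -0.1305  0.018 ]
top dial_top 0.75 [193. 244.] [0.5028 0.2299 0.061 ]
top block_battery 0.61 [276. 209.] [0.5931 0.0483 0.    ]
top sticker_roll 0.76 [269. 159.] [0.7194 0.0676 0.    ]
top bell 0.72 [374. 144.] [ 0.7542 -0.1929  0.    ]
top bell 0.23 [204. 144.] [0.7593 0.2303 0.    ]
top phone 0.76 [205. 146.] [0.7553 0.2269 0.    ]
top pen 0.71 [284. 271.] [0.4447 0.0283 0.    ]
top scale 0.82 [445. 250.] [ 0.4911 -0.3503  0.    ]
side tester 0.89 [275. 301.] [0.5399 0.2041 0.    ]
side tester 0.26 [183. 266.] [0.7645 0.218  0.    ]
side tester_grip 0.91 [268. 287.] [0.5603 0.1973 0.024 ]
side tester_grip 0.53 [3
[... 284 characters left out ...]
91 [337. 205.] [ 0.5702 -0.1355  0.018 ]
side dial_top 0.86 [283. 293.] [0.5055 0.2256 0.061 ]
side block_battery 0.52 [296. 244.] [0.5942 0.0298 0.    ]
side block_battery 0.49 [339. 208.] [ 0.5712 -0.1509  0.    ]
side sticker_roll 0.88 [242. 235.] [0.7195 0.0681 0.    ]
side sticker_roll 0.29 [294. 245.] [0.5956 0.036  0.    ]
side bell 0.88 [291. 183.] [ 0.7386 -0.1893  0.    ]
side bell 0.64 [364. 223.] [ 0.4895 -0.1223  0.    ]
side phone 0.61 [183. 271.] [0.7541 0.2289 0.    ]
side pen 0.52 [354. 265.] [0.4476 0.0276 0.    ]
side scale 0.65 [394. 182.] [ 0.4939 -0.3456  0.    ]
1.4 [0.175  0.6    0.2225] [[ 0.96   -0.28   -0.    ]
 [-0.28   -0.96   -0.0001]
 [-0.      0.0001 -1.    ]]
```

Run:
```python
import cv2
for c,(x0,x1,y0,y1) in dict(top=(140,460,120,320),side=(160,460,140,360)).items():
    a=cv2.imread(f"pics/{c}0.png")[y0:y1,x0:x1]
    a=cv2.resize(a,None,fx=2.5,fy=2.5,interpolation=2); cv2.imwrite(f"pics/{c}0c.png",a)
```

```text
(no output)
```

View pics/top0c.png

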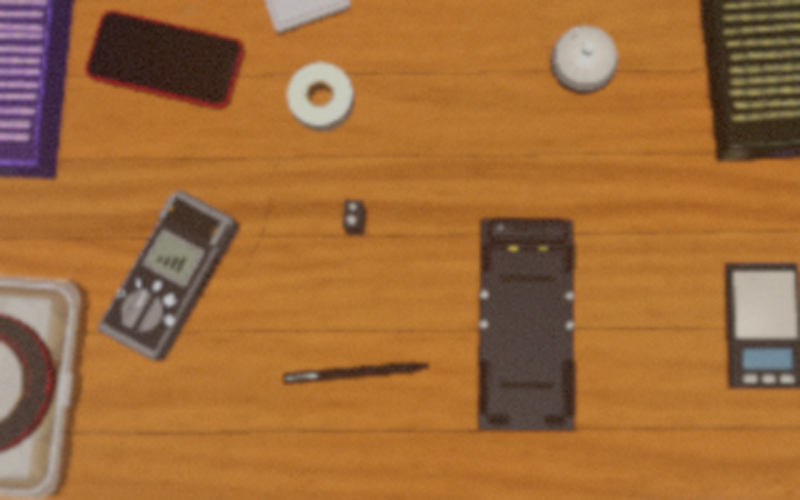

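View pics/side0c.png

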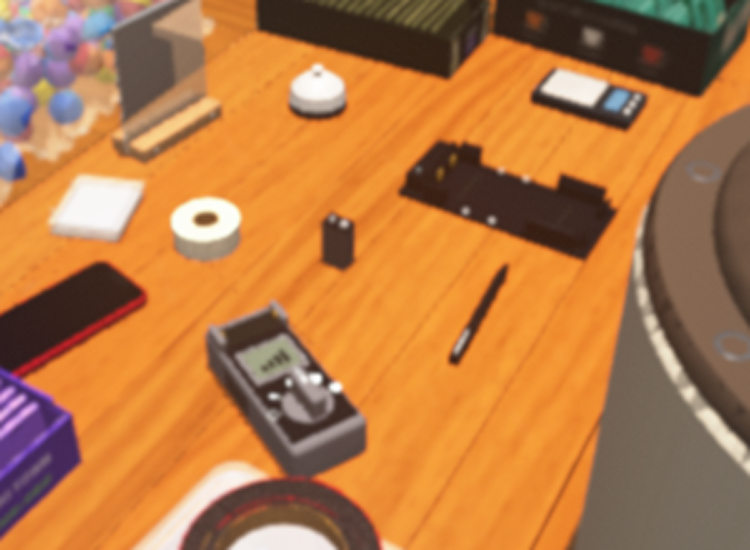

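The top crop shows the tester at about px (207,230). Its dial end points to the lower left and its contacts to the upper right, at roughly -27° to world x. The dock sits at about (351,250), aligned with +x, with its brass contacts at the far end (row ~219). The pen and battery lie between the two, so I'll carry the tester over them at height. Next I'll fit the poses to the silhouettes.

```bash
cat > fit.py <<'E'
from h import *
from scipy.optimize import minimize
def box(x0,x1,y0,y1,z0,z1): return [(x,y,z) for x in(x0,x1) for y in(y0,y1) for z in(z0,z1)]
T=[box(-.075,.075,-.032,.032,0,.038),box(-.059,-.021,-.014,.014,.038,.055),box(.043,.067,-.032,.032,.038,.048)]
D=[box(-.092,.108,-.045,.045,0,.006),box(.08,.106,-.043,.043,0,.031)]
def mask(cam,parts,p,z,S=4):
    m=np.zeros((400*S,640*S),np.uint8);c,s=np.cos(p[2]),np.sin(p[2])
    for b in parts:
        q=np.array([proj(cam,(p[0]+c*x-s*y,p[1]+s*x+c*y,z+h)) for x,y,h in b])
        cv2.fillConvexPoly(m,np.round(cv2.convexHull((q*S).astype(np.float32))).astype(np.int32),1)
    return m
def fit(name,parts,p0,cams=("top","side"),z=0,S=4):
    regs={}
    for c in cams:
        t=r.trace(name,c)
        if t: regs[c]=cv2.resize(t[0]["region"].astype(np.uint8),None,fx=S,fy=S,interpolation=cv2.INTER_NEAREST); print(name,c,round(t[0]["score"],2),np.round(t[0]["box"],1))
    def cost(u,cs):
        p=np.array(u)*[.01,.01,.1];J=0
        for c in cs:
            m=mask(c,parts,p,z,S);J+=1-(m&regs[c]).sum()/(m|regs[c]).sum()
        return J/len(cs)
    out={}
    for cs in [(c,) for c in regs]+[tuple(regs)]:
        x0=np.array(p0)/[.01,.01,.1];sim=np.vstack([x0]+[x0+d for d in np.diag([.6,.6,.8])])
        o=minimize(cost,x0,args=(cs,),method="Nelder-Mead",options=dict(initial_simplex=sim,maxfev=150,xatol=.01,fatol=1e-4))
        out[cs]=o.x*[.01,.01,.1];print(name,cs,np.round(out[cs],4),"iou",round(1-o.fun,3))
    return out
E
python3 - <<'E'
from fit import *
fit("tester",T,(.542,.204,-.47)); fit("dock",D,(.487,-.13,0))
s=r.get_state();print(s["clock"])
E
```

```text
tester top 0.63 [352.2 248.5  38.2  89.4]
tester side 0.89 [274.5 295.6  60.2  73. ]
tester ('top',) [ 0.542  0.204 -0.47 ] iou 0.0
tester ('side',) [ 0.5413  0.2087 -0.5269] iou 0.909Traceback (most recent call last):
  File "<stdin>", line 2, in <module>
  File "fit.py", line 25, in fit
    o=minimize(cost,x0,args=(cs,),method="Nelder-Mead",options=dict(initial_simplex=sim,maxfev=150,xatol=.01,fatol=1e-4))
    res = _minimize_neldermead(fun, x0, args, callback, bounds=bounds,
                               **options)
    fxr = func(xr)
    fx = function(np.copy(x), *(wrapper_args + args))
  File "fit.py", line 20, in cost
    m=mask(c,parts,p,z,S);J+=1-(m&regs[c]).sum()/(m|regs[c]).sum()
  File "fit.py", line 9, in mask
    q=np.array([proj(cam,(p[0]+c*x-s*y,p[1]+s*x+c*y,z+h)) for x,y,h in b])
                ~~~~^^^^^^^^^^^^^^^^^^^^^^^^^^^^^^^^^^^^^
  File "h.py", line 11, in proj
    c=r.camera_info(cam);K=np.array(c["mtx"]);E=np.array(c["extrinsics"])
ValueError: time passes only in moves, steps and waits
```

The top trace of the tester actually picked the dock. I'll choose candidates by location and cache the calibration.

```bash
python3 - <<'E'
s=open("h.py").read()
s=s.replace("def ray","CI={c:r.camera_info(c) for c in('top','side')}\ndef ray").replace("c=r.camera_info(cam);","c=CI[cam];")
open("h.py","w").write(s)
s=open("fit.py").read()
s=s.replace("t=r.trace(name,c)\n","t=[a for a in r.trace(name,c) if np.hypot(*(np.array(a['box'][:2])-proj(c,(p0[0],p0[1],z+.02))))<25]\n")
open("fit.py","w").write(s)
E
python3 - <<'E'
from fit import *
fit("tester",T,(.542,.204,-.5)); fit("dock",D,(.487,-.13,0));fit("tester",T,(.542,.204,-.5))
s=r.get_state();print(s["clock"])
E
```

```text
tester top 0.61 [209.5 226.5  57.   71.4]
tester side 0.89 [274.5 295.6  60.2  73. ]
tester ('top',) [ 0.5394  0.207  -0.4792] iou 0.946
tester ('side',) [ 0.5429  0.2075 -0.5312] iou 0.912
tester ('top', 'side') [ 0.5402  0.2069 -0.499 ] iou 0.923
dock top 0.72 [352.4 250.5  38.9  82.6]
dock ('top',) [ 0.4852 -0.1286 -0.0204] iou 0.973
dock ('top',) [ 0.4852 -0.1286 -0.0204] iou 0.973
tester top 0.61 [209.5 226.5  57.   71.4]
tester side 0.89 [274.5 295.6  60.2  73. ]
tester ('top',) [ 0.5394  0.207  -0.4792] iou 0.946
tester ('side',) [ 0.5429  0.2075 -0.5312] iou 0.912
tester ('top', 'side') [ 0.5402  0.2069 -0.499 ] iou 0.923
1.8
```

```bash
cat >> fit.py <<'E'
def seg(im,cam,p,z,rad,thr=.5):
    # wood is orange: (R-B)/R high; things are grey/black
    a=cv2.GaussianBlur(cv2.resize(im,None,fx=4,fy=4,interpolation=cv2.INTER_CUBIC),(0,0),2).astype(float)
    wood=((a[...,0]-a[...,2])/60>thr).astype(np.uint8)
    m=1-wood;roi=np.zeros_like(m);q=proj(cam,(p[0],p[1],z+.02))*4
    cv2.circle(roi,tuple(int(v) for v in q),rad*4,1,-1);m=m&roi
    m=cv2.morphologyEx(m,cv2.MORPH_CLOSE,np.ones((25,25),np.uint8));m=cv2.morphologyEx(m,cv2.MORPH_OPEN,np.ones((9,9),np.uint8))
    n,l,st,ce=cv2.connectedComponentsWithStats(m);k=1+st[1:,4].argmax();m=(l==k).astype(np.uint8)
    cs,_=cv2.findContours(m,0,1);cv2.drawContours(m,cs,-1,1,-1);return m
def fitseg(regs,parts,p0,z=0):
    for cs in [(c,) for c in regs]+[tuple(regs)]:
        def cost(u):
            p=np.array(u)*[.01,.01,.1]
            return sum(1-(m&regs[c]).sum()/(m|regs[c]).sum() for c in cs for m in [mask(c,parts,p,z)])/len(cs)
        x0=np.array(p0)/[.01,.01,.1];sim=np.vstack([x0]+[x0+d for d in np.diag([.6,.6,.8])])
        o=minimize(cost,x0,method="Nelder-Mead",options=dict(initial_simplex=sim,maxfev=200,xatol=.01,fatol=1e-4))
        print(cs,np.round(o.x*[.01,.01,.1],4),"iou",round(1-o.fun,3))
    return o.x*[.01,.01,.1]
E
python3 - <<'E'
from fit import *
pan=[]
for nm,P,p0,rad in(("tester",T,(.54,.207,-.48),(45,48)),("dock",D,(.486,-.13,0),(55,60))):
    regs={};ims={}
    for c,R in zip(("top","side"),rad):
        ims[c]=cv2.imread(f"pics/{c}0.png")[...,::-1].copy();regs[c]=seg(ims[c],c,p0,0,R)
    print(nm);p=fitseg(regs,P,p0)
    for c in regs:
        a=cv2.resize(ims[c],None,fx=4,fy=4,interpolation=2)
        for m,col in((regs[c],(0,255,0)),(mask(c,P,p,0),(255,0,255))):
            cs,_=cv2.findContours(m,0,1);cv2.drawContours(a,cs,-1,col,2)
        q=(proj(c,(p[0],p[1],.02))*4).astype(int);pan.append(a[q[1]-200:q[1]+200,q[0]-200:q[0]+200,::-1])
b=np.vstack([np.hstack(pan[:2]),np.hstack(pan[2:])]);cv2.imwrite("pics/fit0.png",cv2.resize(b,(600,600),interpolation=3))
E
```

```text
tester
('top',) [ 0.54   0.207 -0.48 ] iou 0.831
('side',) [ 0.5366  0.2117 -0.5714] iou 0.765
('top', 'side') [ 0.542  0.208 -0.56 ] iou 0.793
dock
('top',) [ 0.488  -0.1273 -0.0447] iou 0.858
('side',) [ 0.4898 -0.1362  0.0728] iou 0.514
('top', 'side') [ 0.488  -0.1301  0.0398] iou 0.671
```

View pics/fit0.png

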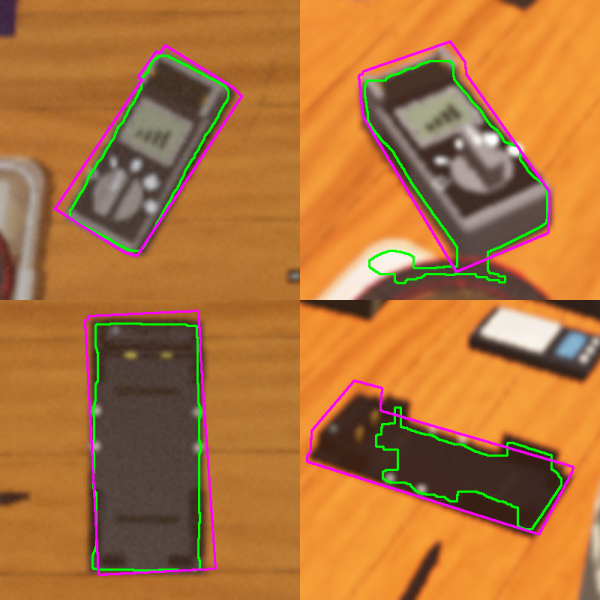

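```bash
sed -i 's/(q\*S).astype/(q*S+1.5).astype/' fit.py
sed -i 's/maxfev=200,xatol=.01,fatol=1e-4/maxfev=300,xatol=.003,fatol=1e-6/' fit.py
cat >> fit.py <<'E'
D=[box(-.092,.108,-.045,.045,0,.006),box(.077,.106,-.036,.036,0,.031)]+[box(x0,x1,s*.035,s*.045,0,.027) for s in(-1,1) for x0,x1 in((-.075,-.028),(.056,.08))]
E
cat > f1.py <<'E'
from fit import *
pan=[]
for nm,P,p0,rad in(("tester",T,(.54,.207,-.48),(45,43)),("dock",D,(.486,-.13,0),(55,60))):
    regs={};ims={}
    for c,R in zip(("top","side"),rad):
        im=ims[c]=cv2.imread(f"pics/{c}0.png")[...,::-1].copy()
        q=proj(c,p0[:2]+(.02,)).astype(int);s=im[q[1]-40:q[1]+40,q[0]-40:q[0]+40].astype(int);d=(s[...,0]-s[...,2]);print(c,np.percentile(d,[5,25,50,75,95]))
        regs[c]=seg(im,c,p0,0,R,thr=(np.percentile(d,5)+np.percentile(d,92))/120)
    print(nm)
    p=fitseg(regs,P,p0)
    for c in regs:
        a=cv2.resize(ims[c],None,fx=4,fy=4,interpolation=2)
        for m,col in((regs[c],(0,255,0)),(mask(c,P,p,0),(255,0,255))):
            cs,_=cv2.findContours(m,0,1);cv2.drawContours(a,cs,-1,col,1)
        q=(proj(c,(p[0],p[1],.02))*4).astype(int);pan.append(a[q[1]-200:q[1]+200,q[0]-200:q[0]+200,::-1])
b=np.vstack([np.hstack(pan[:2]),np.hstack(pan[2:])]);cv2.imwrite("pics/fit1.png",cv2.resize(b,(600,600),interpolation=3))
E
python3 f1.py
```

```text
top [ 15.  27. 124. 130. 135.]
side [ 17.  24. 172. 187. 189.]
tester
('top',) [ 0.5411  0.2089 -0.4878] iou 0.942
('side',) [ 0.5383  0.2116 -0.5377] iou 0.859
('top', 'side') [ 0.5418  0.2096 -0.504 ] iou 0.892
top [ 19.  22. 120. 133. 137.]
side [ 25.  33. 185. 189. 193.]
dock
('top',) [ 0.4858 -0.1262 -0.0253] iou 0.958
('side',) [ 0.4876 -0.1301 -0.0218] iou 0.895
('top', 'side') [ 0.4865 -0.1268 -0.0223] iou 0.921
```

View pics/fit1.png

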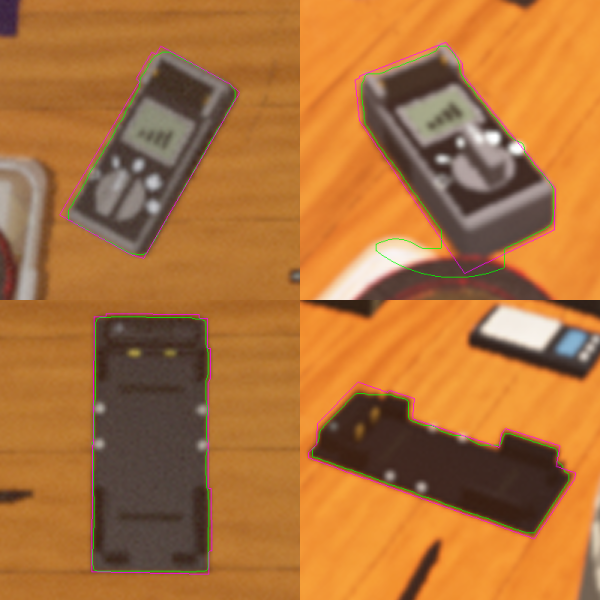

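The fits agree: dock at about (0.486, -0.127), yaw -0.023, and tester at about (0.5405, 0.2085), yaw -0.49. Before moving I'll check the obstacles near the approach path.

View pics/side0.png

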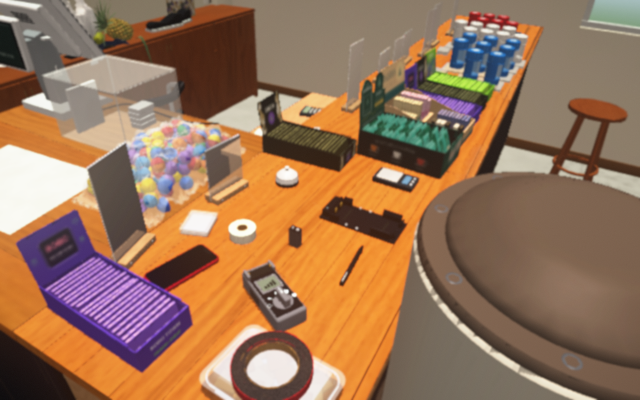

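```bash
cat > go.py <<'E'
import sys
from h import *
# usage: go.py x y z yawdeg : print tool-frame dp units (in current tool axes) and turn units
t=np.array([float(v) for v in sys.argv[1:4]]);s=r.get_state();R=np.array(s["tcp_rot"]);yaw=np.degrees(np.arctan2(R[1,0],R[0,0]))
print("t",round(s["clock"],2),"pos",np.round(s["eef_pos"],4),"yaw",round(yaw,2),"zaxis",np.round(R[:,2],4))
print("dp units now-axes",np.round(R.T@(t-s["eef_pos"])/.02,2),"turn units",round((yaw-float(sys.argv[4]))/8,3))
print("F",np.round(s["force"],1),"gap",round(s["finger_gap"],3),"grip",round(s["grip_force"],1))
E
python3 go.py .5546 .201 .12 -28.1
```

```text
t 1.8 pos [0.175  0.6    0.2225] yaw -16.26 zaxis [ 0. -0. -1.]
dp units now-axes [23.81 13.84  5.13] turn units 1.48
F [ 0.4  0.5 -0.6] gap 1.004 grip 0.0
```

Request:
servo_tool --motion '[{"dp":[0.4,0.24,0],"turn":0,"fingers":0},{"dp":[0.8,0.46,0],"turn":0,"fingers":0},{"dp":[1,0.58,0],"turn":0,"fingers":0},{"dp":[1,0.58,0],"turn":0,"fingers":0},{"dp":[1,0.58,0],"turn":0,"fingers":0},{"dp":[1,0.58,0],"turn":0,"fingers":0},{"dp":[1,0.58,0],"turn":0,"fingers":0},{"dp":[1,0.58,0],"turn":0,"fingers":0},{"dp":[1,0.58,0],"turn":0,"fingers":0},{"dp":[1,0.58,0],"turn":0,"fingers":0},{"dp":[1,0.58,0],"turn":0,"fingers":0},{"dp":[1,0.58,0],"turn":0,"fingers":0},{"dp":[1,0.58,0],"turn":0,"fingers":0},{"dp":[1,0.58,0],"turn":0,"fingers":0},{"dp":[1,0.58,0],"turn":0,"fingers":0},{"dp":[1,0.58,0.2],"turn":0,"fingers":0},{"dp":[1,0.58,0.4],"turn":0,"fingers":0},{"dp":[1,0.58,0.5],"turn":0,"fingers":0},{"dp":[1,0.58,0.5],"turn":0,"fingers":0},{"dp":[1,0.58,0.5],"turn":0,"fingers":0}]'

```text
clock: 3.8
eef_pos: [0.4819, 0.2758, 0.1806]
tcp_rot: [[0.96, -0.281, 0.0], [-0.281, -0.96, 0.0], [0.0, -0.0, -1.0]]
force: [-0.0, 1.0, 0.3]
finger_gap: 1.0
grip_force: 0.0
```

```bash
python3 go.py .5546 .201 .12 -28.1
```

```text
t 3.8 pos [0.4819 0.2758 0.1806] yaw -16.33 zaxis [ 3.e-04  2.e-04 -1.e+00]
dp units now-axes [4.54 2.57 3.03] turn units 1.471
F [-0.   1.   0.3] gap 1.0 grip 0.0
```

Request:
servo_tool --motion '[{"dp":[1,0.6,0.5],"turn":0,"fingers":0},{"dp":[1,0.6,0.5],"turn":0,"fingers":0},{"dp":[1,0.6,0.5],"turn":0,"fingers":0},{"dp":[0.9,0.5,0.5],"turn":0,"fingers":0},{"dp":[0.5,0.3,0.5],"turn":0,"fingers":0},{"dp":[0.2,0.1,0.5],"turn":0.5,"fingers":0},{"dp":[0,0,0],"turn":0.6,"fingers":0},{"dp":[0,0,0],"turn":0.38,"fingers":0},{"dp":[0,0,0],"turn":0,"fingers":0}]'

```text
clock: 4.7
eef_pos: [0.5542, 0.2, 0.1205]
tcp_rot: [[0.882, -0.471, -0.0], [-0.471, -0.882, -0.0], [-0.0, 0.0, -1.0]]
force: [-1.5, -0.2, -0.1]
finger_gap: 1.001
grip_force: 0.0
```

```bash
python3 go.py .5546 .201 .005 -28.1
python3 - <<'E'
from fit import *
a=shot("top","top1.png")
s=r.get_state();p=np.array(s["eef_pos"]);R=np.array(s["tcp_rot"])
for n,z in dict(tester=0,tester_grip=.024,tester_contacts=.012,dial_top=.061).items():
  for c in("top",): 
    for t in r.tip_of(n,c)[:1]: print(c,n,round(t["score"],2),at_z(c,t["location"],z))
a=a.copy()
cs,_=cv2.findContours(mask("top",T,(.5405,.2085,-.49),0),0,1)
b=cv2.resize(a,None,fx=4,fy=4,interpolation=2);cv2.drawContours(b,cs,-1,(0,255,0),1)
cv2.imwrite("pics/top1c.png",b[700:1100,640:1040,::-1])
E
```

```text
t 4.7 pos [0.5542 0.2    0.1205] yaw -28.13 zaxis [-2.e-04 -1.e-04 -1.e+00]
dp units now-axes [-0.   -0.06  5.78] turn units -0.004
F [-1.5 -0.2 -0.1] gap 1.001 grip 0.0
top tester 0.73 [0.54568649 0.20190075 0.        ]
top tester_grip 0.73 [0.55383979 0.19833062 0.024     ]
top tester_contacts 0.81 [0.61375933 0.16642064 0.012     ]
```

View pics/top1c.png

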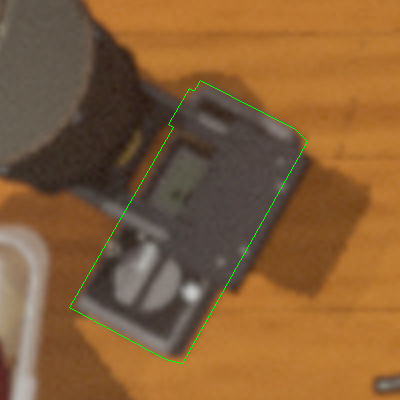

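The gripper is centred over the tester, and the outline matches its visible dial end at crop (70–185, 300–360). I'll descend and close.

Request:
servo_tool --motion '[{"dp":[0,-0.06,0.6],"turn":0,"fingers":0},{"dp":[0,0,1],"turn":0,"fingers":0},{"dp":[0,0,1],"turn":0,"fingers":0},{"dp":[0,0,1],"turn":0,"fingers":0},{"dp":[0,0,1],"turn":0,"fingers":0},{"dp":[0,0,0.7],"turn":0,"fingers":0},{"dp":[0,0,0.35],"turn":0,"fingers":0},{"dp":[0,0,0.1],"turn":0,"fingers":0.1},{"dp":[0,0,0],"turn":0,"fingers":0.2},{"dp":[0,0,0],"turn":0,"fingers":0.3},{"dp":[0,0,0],"turn":0,"fingers":0.4},{"dp":[0,0,0],"turn":0,"fingers":0.5},{"dp":[0,0,0],"turn":0,"fingers":0.5}]'

```text
clock: 6.25
eef_pos: [0.5553, 0.2021, 0.0064]
tcp_rot: [[0.882, -0.471, 0.001], [-0.471, -0.882, 0.0], [0.001, -0.001, -1.0]]
force: [-1.3, -1.2, 3.9]
finger_gap: 0.73
grip_force: 30.0
```

Request:
servo_tool --motion '[{"dp":[0,0,-0.3],"turn":0,"fingers":0.5},{"dp":[0,0,-0.6],"turn":0,"fingers":0.5},{"dp":[0,0,-1],"turn":0,"fingers":0.5},{"dp":[0,0,-1],"turn":0,"fingers":0.5},{"dp":[0,0,-1],"turn":0,"fingers":0.5},{"dp":[0.1,0.3,-1],"turn":0,"fingers":0.5},{"dp":[0.2,0.6,-0.6],"turn":0,"fingers":0.5},{"dp":[0.34,1,0],"turn":0,"fingers":0.5},{"dp":[0.34,1,0],"turn":0,"fingers":0.5},{"dp":[0.34,1,0],"turn":0,"fingers":0.5},{"dp":[0.34,1,0],"turn":0,"fingers":0.5},{"dp":[0.34,1,0],"turn":0,"fingers":0.5},{"dp":[0.34,1,0],"turn":0,"fingers":0.5},{"dp":[0.34,1,0],"turn":0,"fingers":0.5},{"dp":[0.34,1,0],"turn":0,"fingers":0.5},{"dp":[0.34,1,0],"turn":0,"fingers":0.5},{"dp":[0.34,1,0],"turn":0,"fingers":0.5},{"dp":[0.34,1,0],"turn":0,"fingers":0.5},{"dp":[0.34,1,0],"turn":0,"fingers":0.5},{"dp":[0.34,1,0],"turn":0,"fingers":0.5}]'

```text
clock: 8.25
eef_pos: [0.5049, -0.0899, 0.1141]
tcp_rot: [[0.881, -0.472, -0.004], [-0.472, -0.881, -0.0], [-0.003, 0.002, -1.0]]
force: [-0.3, -0.4, -3.9]
finger_gap: 0.731
grip_force: 30.0
```

Request:
servo_tool --motion '[{"dp":[0.34,1,0],"turn":0,"fingers":0.5},{"dp":[0.3,0.8,0],"turn":0,"fingers":0.5},{"dp":[0,0,0],"turn":-0.4,"fingers":0.5},{"dp":[0,0,0],"turn":-0.7,"fingers":0.5},{"dp":[0,0,0],"turn":-0.8,"fingers":0.5},{"dp":[0,0,0],"turn":-0.8,"fingers":0.5},{"dp":[0,0,0],"turn":-0.5,"fingers":0.5},{"dp":[0,0,0],"turn":-0.15,"fingers":0.5},{"dp":[0,0,0],"turn":0,"fingers":0.5}]'

```text
clock: 9.15
eef_pos: [0.5003, -0.1262, 0.1147]
tcp_rot: [[1.0, -0.025, -0.002], [-0.025, -1.0, 0.0], [-0.002, -0.0, -1.0]]
force: [-0.3, -0.1, -3.4]
finger_gap: 0.733
grip_force: 30.0
```

```bash
python3 go.py .502 -.1274 .06 -1.3
python3 - <<'E'
from fit import *
s=r.get_state();p=np.array(s["eef_pos"]);zb=p[2]+.019-.024
for c in("top","side"):
  shot(c,c+"2.png")
  for n,z in dict(tester=0,tester_grip=.024,tester_contacts=.012,dial_top=.061).items():
    for t in r.tip_of(n,c)[:1]: print(c,n,round(t["score"],2),np.round(at_z(c,t["location"],z+zb),4))
a=np.hstack([cv2.resize(cv2.imread(f"pics/{c}2.png")[y:y+120,x:x+100],None,fx=4,fy=4,interpolation=2) for c,x,y in(("top",300,190),("side",310,150))])
cv2.imwrite("pics/c2.png",a)
E
```

```text
t 9.15 pos [ 0.5003 -0.1262  0.1147] yaw -1.42 zaxis [-2.2e-03  1.0e-04 -1.0e+00]
dp units now-axes [0.09 0.06 2.73] turn units -0.015
F [-0.3 -0.1 -3.4] gap 0.733 grip 30.0
top tester 0.82 [ 0.4903 -0.1337  0.1097]
top tester_contacts 0.26 [ 0.5006 -0.1295  0.1217]
top dial_top 0.49 [ 0.4413 -0.1253  0.1707]
side tester 0.6 [ 0.4868 -0.1387  0.1097]
side tester_grip 0.88 [ 0.5036 -0.135   0.1337]
side tester_contacts 0.79 [ 0.5636 -0.1382  0.1217]
side dial_top 0.63 [ 0.442  -0.1235  0.1707]
```

View pics/c2.png

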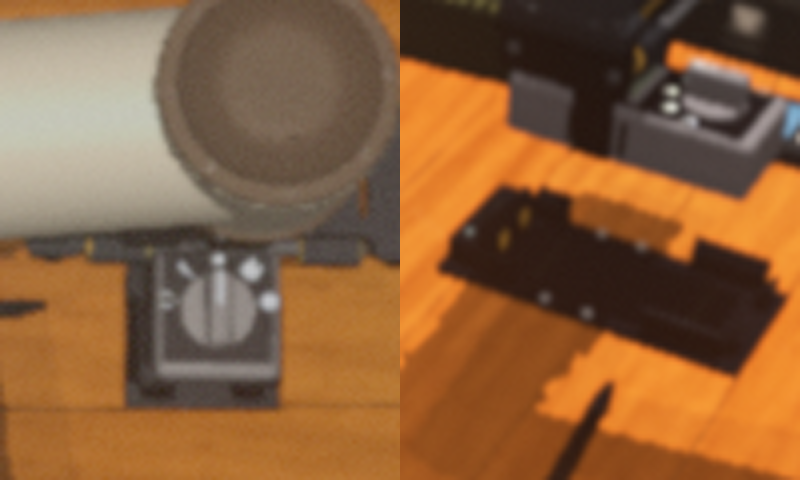

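The dial pointer (crop ~(218,280)) points along +x, so the dial is at 1.396 (thick cell) and needs +40° clockwise. I'll check where the tester sits in the grip along x with an overlay of predicted edges.

Run:
```python
from fit import *
p=np.array([.5003,-.1262]);yaw=-.0248;zb=.1097
g=np.array([np.cos(yaw),np.sin(yaw)]);n=np.array([-g[1],g[0]])
pan=[]
for c,x0,y0 in(("top",300,190),("side",310,150)):
    im=cv2.imread(f"pics/{c}2.png").astype(float);gr=cv2.GaussianBlur(im,(0,0),.7)
    # profile along tester x, averaged over y, at -x end: bottom edge and top edge heights
    f=10;b=cv2.resize(cv2.imread(f"pics/{c}2.png"),None,fx=f,fy=f,interpolation=2)
    for z,col in((zb,(0,255,0)),(zb+.038,(255,0,255))):
        o=p-.016*g
        q=[proj(c,(*(o+sx*.075*g+sy*.032*n),z))*f+(f-1)/2 for sx,sy in((-1,-1),(-1,1),(1,1),(1,-1))]
        cv2.polylines(b,[np.round(q).astype(int)],True,col,1)
    for z,col in((zb+.061,(255,255,0)),):
        o=p-.056*g;d=[proj(c,(*(o+.018*s*g),z))*f+(f-1)/2 for s in(-1,1)]
        cv2.polylines(b,[np.round(d).astype(int)],False,col,1)
    # dock model
    cs,_=cv2.findContours(mask(c,D,(.486,-.127,-.023),0,S=f),0,1);cv2.drawContours(b,cs,-1,(0,255,255),1)
    if c=="top": pan.append(b[2400:2960,3250:3750])
    else: pan.append(cv2.resize(b[1600:2500,3350:4000],None,fx=.622,fy=.622)[:560])
h=min(a.shape[0] for a in pan);b=np.hstack([a[:h] for a in pan]);print(b.shape);cv2.imwrite("pics/ov2.png",b[:, :800] if b.shape[1]<=800 else cv2.resize(b,(800,int(h*800/b.shape[1]))))
```

```text
(560, 904, 3)
```

View pics/ov2.png

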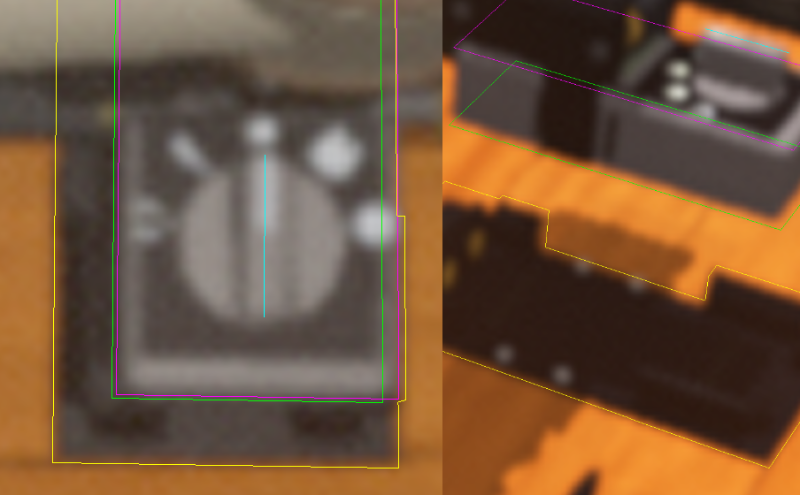

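The overlay shows the tester and dock models offset the same way against their edges, by under 2 mm, so the relative placing is good. I'll apply the small correction and lower, slowly at the end.

Request:
servo_tool --motion '[{"dp":[0.09,0.09,0.5],"turn":0,"fingers":0.5},{"dp":[0,0,0.8],"turn":0,"fingers":0.5},{"dp":[0,0,0.8],"turn":0,"fingers":0.5},{"dp":[0,0,0.6],"turn":0,"fingers":0.5},{"dp":[0,0,0.4],"turn":0,"fingers":0.5},{"dp":[0,0,0.3],"turn":0,"fingers":0.5},{"dp":[0,0,0.3],"turn":0,"fingers":0.5},{"dp":[0,0,0.2],"turn":0,"fingers":0.5},{"dp":[0,0,0.2],"turn":0,"fingers":0.5},{"dp":[0,0,0.2],"turn":0,"fingers":0.5},{"dp":[0,0,0.2],"turn":0,"fingers":0.5},{"dp":[0,0,0],"turn":0,"fingers":0.5}]'

```text
clock: 10.85
eef_pos: [0.503, -0.1273, 0.0251]
tcp_rot: [[1.0, -0.023, -0.001], [-0.023, -1.0, -0.0], [-0.001, 0.0, -1.0]]
force: [-0.4, -0.2, -3.8]
finger_gap: 0.734
grip_force: 30.0
```

Request:
servo_tool --motion '[{"dp":[0,0,0.15],"turn":0,"fingers":0.5},{"dp":[0,0,0.15],"turn":0,"fingers":0.5},{"dp":[0,0,0.1],"turn":0,"fingers":0.5},{"dp":[0,0,0.1],"turn":0,"fingers":0.5},{"dp":[0,0,0],"turn":0,"fingers":0.5}]'

```text
clock: 11.35
eef_pos: [0.5032, -0.1273, 0.0152]
tcp_rot: [[1.0, -0.023, -0.001], [-0.023, -1.0, -0.0], [-0.001, 0.0, -1.0]]
force: [0.1, -0.2, -3.3]
finger_gap: 0.73
grip_force: 30.0
```

Request:
servo_tool --motion '[{"dp":[0,0,0.05],"turn":0,"fingers":0.5},{"dp":[0,0,0.05],"turn":0,"fingers":0.5},{"dp":[0,0,0.05],"turn":0,"fingers":0.5},{"dp":[0,0,0],"turn":0,"fingers":0.5}]'

```text
clock: 11.75
eef_pos: [0.5034, -0.1273, 0.0125]
tcp_rot: [[1.0, -0.023, 0.0], [-0.023, -1.0, -0.0], [0.0, 0.0, -1.0]]
force: [-0.3, -0.2, -3.5]
finger_gap: 0.734
grip_force: 30.0
```

Request:
servo_tool --motion '[{"dp":[0,0,0.05],"turn":0,"fingers":0.5},{"dp":[0,0,0.05],"turn":0,"fingers":0.5},{"dp":[0,0,0],"turn":0,"fingers":0.5}]'

```text
clock: 12.05
eef_pos: [0.5035, -0.1273, 0.0124]
tcp_rot: [[1.0, -0.022, 0.0], [-0.022, -1.0, -0.0], [0.0, 0.0, -1.0]]
force: [-4.9, 1.4, 10.2]
finger_gap: 0.73
grip_force: 30.0
```

Contact came at the predicted height, so the tester is seated. I'll release and rise.

Request:
servo_tool --motion '[{"dp":[0,0,-0.08],"turn":0,"fingers":0.4},{"dp":[0,0,0],"turn":0,"fingers":0.25},{"dp":[0,0,0],"turn":0,"fingers":0.1},{"dp":[0,0,0],"turn":0,"fingers":0},{"dp":[0,0,0],"turn":0,"fingers":0},{"dp":[0,0,-0.3],"turn":0,"fingers":0},{"dp":[0,0,-0.7],"turn":0,"fingers":0},{"dp":[0,0,-1],"turn":0,"fingers":0},{"dp":[0,0,-1],"turn":0,"fingers":0},{"dp":[0,0,-1],"turn":0,"fingers":0},{"dp":[0,0,-1],"turn":0,"fingers":0},{"dp":[0,0,-0.5],"turn":0,"fingers":0},{"dp":[0,0,0],"turn":0,"fingers":0}]'

```text
clock: 13.35
eef_pos: [0.5044, -0.1273, 0.1237]
tcp_rot: [[1.0, -0.022, 0.004], [-0.022, -1.0, 0.0], [0.004, -0.0, -1.0]]
force: [0.8, -0.1, -0.4]
finger_gap: 0.998
grip_force: 0.0
```

```bash
python3 go.py .4475 -.126 .05 -1.3
python3 - <<'E'
from fit import *
print(np.round(r.get_state()["q"],2))
for c in("top","side"):
  shot(c,c+"3.png")
  for n,z in dict(tester=.006,tester_contacts=.018,dock_contacts=.018,dial_top=.067).items():
    for t in r.tip_of(n,c)[:1]: print(c,n,round(t["score"],2),np.round(at_z(c,t["location"],z),4))
f=8;b=cv2.resize(cv2.imread("pics/top3.png"),None,fx=f,fy=f,interpolation=2)
g=np.array([np.cos(-.022),np.sin(-.022)]);d=np.array([.486,-.127])
q=[proj("top",(*(d+(-.04+.018*s)*g),.067))*f+3.5 for s in(-1,1)];cv2.line(b,*[tuple(int(v) for v in k) for k in q],(255,255,0),1)
s=cv2.imread("pics/side3.png")[160:260,310:410]
cv2.imwrite("pics/c3.png",np.hstack([b[1760:2320,2600:3000],cv2.resize(s,None,fx=4,fy=5.6,interpolation=2)]))
E
```

```text
t 13.35 pos [ 0.5044 -0.1273  0.1237] yaw -1.29 zaxis [ 3.7e-03  1.0e-04 -1.0e+00]
dp units now-axes [-2.86  0.    3.68] turn units 0.001
F [ 0.8 -0.1 -0.4] gap 0.998 grip 0.0
[ 0.07  0.3  -0.39  0.   -0.87  1.48]
top tester 0.83 [ 0.4901 -0.127   0.006 ]
top dial_top 0.54 [ 0.4483 -0.1273  0.067 ]
side tester 0.79 [ 0.4914 -0.1248  0.006 ]
side tester_contacts 0.6 [ 0.5587 -0.1371  0.018 ]
side dial_top 0.69 [ 0.4445 -0.1114  0.067 ]
```

View pics/c3.png

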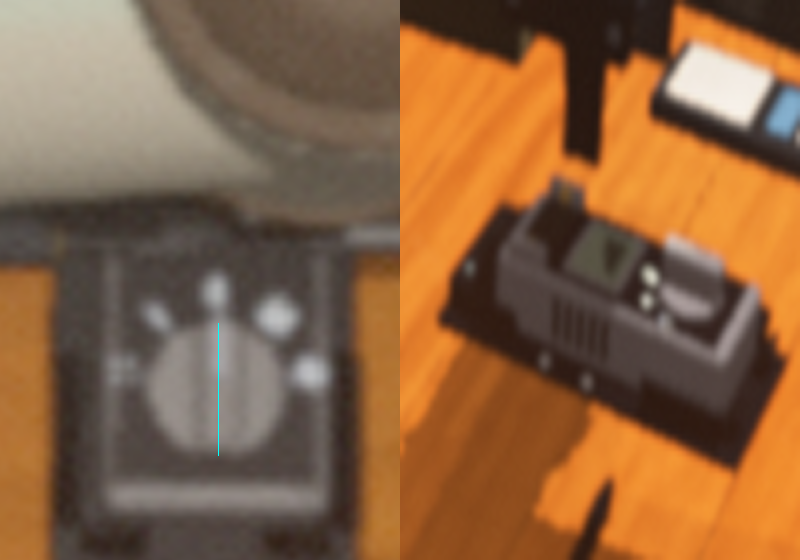

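The tester is level in the dock, and the bar (crop (218,320–455)) lies on the predicted line. Next I'll grasp the dial.

Request:
servo_tool --motion '[{"dp":[-0.5,0,0],"turn":0,"fingers":0.2},{"dp":[-1,0,0],"turn":0,"fingers":0.4},{"dp":[-0.9,0,0],"turn":0,"fingers":0.55},{"dp":[-0.47,0,0.2],"turn":0,"fingers":0.55},{"dp":[0,0,0.7],"turn":0,"fingers":0.55},{"dp":[0,0,0.8],"turn":0,"fingers":0.55},{"dp":[0,0,0.8],"turn":0,"fingers":0.55},{"dp":[0,0,0.6],"turn":0,"fingers":0.55},{"dp":[0,0,0.3],"turn":0,"fingers":0.55},{"dp":[0,0,0.2],"turn":0,"fingers":0.55},{"dp":[0,0,0],"turn":0,"fingers":0.55}]'

```text
clock: 14.95
eef_pos: [0.4459, -0.126, 0.0499]
tcp_rot: [[1.0, -0.023, -0.0], [-0.023, -1.0, -0.0], [-0.0, 0.0, -1.0]]
force: [-0.0, 0.6, 0.7]
finger_gap: 0.45
grip_force: 0.0
```

Request:
servo_tool --motion '[{"dp":[0,0,0],"turn":0,"fingers":0.65},{"dp":[0,0,0],"turn":0,"fingers":0.75},{"dp":[0,0,0],"turn":0,"fingers":0.85},{"dp":[0,0,0],"turn":0,"fingers":0.95},{"dp":[0,0,0],"turn":0,"fingers":1},{"dp":[0,0,0],"turn":0,"fingers":1}]'

```text
clock: 15.55
eef_pos: [0.4462, -0.126, 0.0504]
tcp_rot: [[1.0, -0.023, 0.0], [-0.023, -1.0, -0.0], [0.0, 0.0, -1.0]]
force: [-0.5, 1.1, 2.5]
finger_gap: 0.139
grip_force: 30.0
```

Request:
servo_tool --motion '[{"dp":[0,0,0],"turn":0.3,"fingers":1},{"dp":[0,0,0],"turn":0.4,"fingers":1},{"dp":[0,0,0],"turn":0.4,"fingers":1},{"dp":[0,0,0],"turn":0.4,"fingers":1},{"dp":[0,0,0],"turn":0.4,"fingers":1},{"dp":[0,0,0],"turn":0.4,"fingers":1},{"dp":[0,0,0],"turn":0.4,"fingers":1},{"dp":[0,0,0],"turn":0.4,"fingers":1},{"dp":[0,0,0],"turn":0.4,"fingers":1},{"dp":[0,0,0],"turn":0.4,"fingers":1},{"dp":[0,0,0],"turn":0.4,"fingers":1},{"dp":[0,0,0],"turn":0.4,"fingers":1},{"dp":[0,0,0],"turn":0.3,"fingers":1},{"dp":[0,0,0],"turn":0,"fingers":1},{"dp":[0,0,0],"turn":0,"fingers":1}]'

```text
clock: 17.05
eef_pos: [0.4465, -0.1258, 0.0504]
tcp_rot: [[0.752, -0.659, 0.001], [-0.659, -0.752, 0.0], [0.001, -0.001, -1.0]]
force: [0.7, 1.9, 2.3]
finger_gap: 0.136
grip_force: 30.0
```

Request:
servo_tool --motion '[{"dp":[0,0,0],"turn":0,"fingers":0.85},{"dp":[0,0,0],"turn":0,"fingers":0.7},{"dp":[0,0,0],"turn":0,"fingers":0.6},{"dp":[0,0,0],"turn":0,"fingers":0.55},{"dp":[0,0,-0.3],"turn":0,"fingers":0.55},{"dp":[0,0,-0.7],"turn":0,"fingers":0.55},{"dp":[0,0,-1],"turn":0,"fingers":0.55},{"dp":[0,0,-1],"turn":0,"fingers":0.55},{"dp":[0.4,0,-1],"turn":0,"fingers":0.55},{"dp":[0.8,0,-0.5],"turn":0,"fingers":0.5},{"dp":[1,0,0],"turn":0,"fingers":0.5},{"dp":[1,0,0],"turn":0,"fingers":0.5},{"dp":[0.5,0,0],"turn":0,"fingers":0.5},{"dp":[0,0,0],"turn":0,"fingers":0.5}]'

```text
clock: 18.45
eef_pos: [0.502, -0.1754, 0.14]
tcp_rot: [[0.75, -0.661, -0.0], [-0.661, -0.75, -0.0], [-0.0, 0.0, -1.0]]
force: [-1.3, 0.0, 0.2]
finger_gap: 0.499
grip_force: 0.0
```

Run:
```python
from fit import *
for c in("top","side"):
  shot(c,c+"4.png")
  for n,z in dict(tester=.006,tester_contacts=.018,dock_contacts=.018,dial_top=.067).items():
    for t in r.tip_of(n,c)[:1]: print(c,n,round(t["score"],2),np.round(at_z(c,t["location"],z),4))
b=cv2.imread("pics/top4.png")[200:300,310:400]
s=cv2.imread("pics/side4.png")[160:260,310:410]
cv2.imwrite("pics/c4.png",np.hstack([cv2.resize(b,(405,450),interpolation=2),cv2.resize(s,(390,450),interpolation=2)]))
```

```text
top tester 0.58 [ 0.4905 -0.1369  0.006 ]
top dial_top 0.64 [ 0.4474 -0.1259  0.067 ]
side tester 0.85 [ 0.4841 -0.1372  0.006 ]
side tester_contacts 0.81 [ 0.5618 -0.1436  0.018 ]
side dock_contacts 0.73 [ 0.5608 -0.1282  0.018 ]
side dial_top 0.48 [ 0.4448 -0.1084  0.067 ]
```

View pics/c4.png

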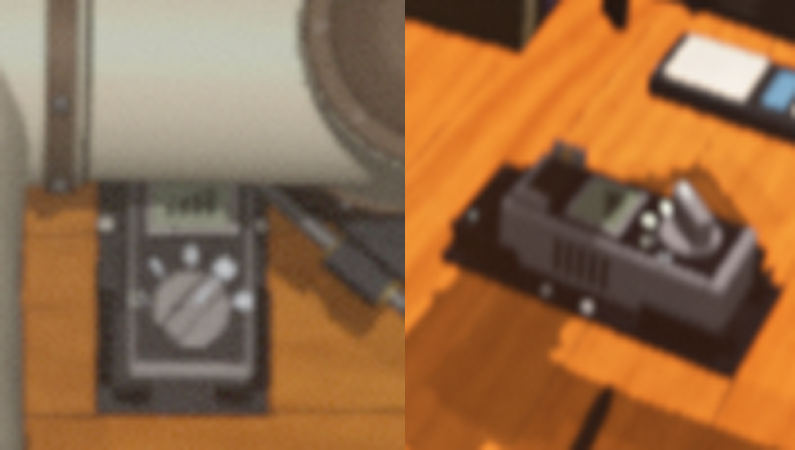

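The pointer at crop (192,308)→(222,272) now aims at the block mark (225,268). The tester is level in the dock and nothing is touching it, so I'm handing in.

```bash
python3 -c "
from workcell import r
print(r.close_job())"
```

```text
the job is handed in; nothing more can be done
None
```

I set the tester down in its dock, turned the dial to the block-battery mark, let go and handed the job in at about 18.5 s; the last pictures show it level in the dock with the pointer at the mark, but no verdict came back.

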